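# Set the stop screw of a bench jig to a setting bar

## Robot

A 6-joint arm with a two-finger parallel gripper is mounted at the origin on the work surface. World frame = base frame: x ahead of the robot, y to its left, z up, the work surface at z = 0. Lengths are in mm, angles in rad, forces in N, time in s.
With the tool pointing down it reaches from about 350 to 875 mm from the base axis. Payload 4.2 kg.
Tool frame: the origin (TCP) lies at the very end of the fingers, on their centre line; the grasp point (between the pads) lies 19 mm behind it; z points along the fingers, y is the line along which they close (so a half turn about z gives the same grasp; the last joint's range is limited). The gripper opens to 85 mm and grips with 20 to 120 N. Pads are 22 mm wide; open, the fingers measure 114 mm over their backs; the gripper's body (76 mm by 85 mm) begins 54 mm behind the grasp point. The pads swing forward as they close: fully open they stand 13 mm farther back than shut.
Start: joints at [1.396, 0.385, 0.008, 0, -1.194, -0.259], TCP at [262.668, 567.102, 231.312] pointing down, gripper open.
Joint ranges: [-3.14, 3.14], [-1.21, 2.06], [-1.07, 1.41], [-3.16, 2.05], [-2.99, -0.16], [-3.1, 3.1]. Speed limits (rad/s): [2.79, 2.79, 3.14, 3.14, 3.14, 3.14].

## Interface

Orientations are given as a unit quaternion [x, y, z, w].
In Python, from bench import read_state, get_image, camera_model, job_done gives the robot as it stands.
- The arm moves only by the shell command python3 -m handwheel 'ROWS'. ROWS is JSON, a list of rows, each a list of 7 numbers: the shift along the tool's x, y, z in m, then the turn, a rotation vector about the tool's x, y, z in rad, then the gripper's target within -1 to 1 (fully open at 1, half-way at 0, shut at -1). In form: [[dx, dy, dz, wx, wy, wz, jaw], ...]. A call has 1 to 10 rows; each row is the pose to reach, as a shift and turn from the pose commanded when the call began, along the tool's axes at that moment; what a row does not reach only later rows make up. A row lasts 1/8 s, in which the tool goes at most 62.5 mm and 10.7 degrees, less where a joint would pass 70% of its speed; a pose out of reach is approached as far as the arm can. A call with a gripper value outside its range is refused whole. The fingers move at their own pace and stop on an object; the grip force is fixed at half the most. Time passes only in rows, so rows that repeat a pose let the fingers close. It gives the time, the measured TCP pose, the force, the opening and the grip force at its end, in the units of the state.
- read_state(): the state, without advancing time (a new reading comes with each control period).
- get_image(name): name is "scene" or "top"; returns (picture, depth): 384x512x3 uint8, blue, green, red; 384x512 float32, mm along the optical axis (not along the pixel's ray), 0 where there is no reading.
- camera_model(name): a dict with "K" (3x3 intrinsics, pixels), "dist" ([k1, k2, p1, p2, k3] as OpenCV has them; the pictures are not rectified), "rvec" (rotation vector, rad) and "tvec" (3), from world to camera coordinates, as OpenCV has them. Camera axes: x right, y down, z forward; pixel columns grow to the right and rows downward; lengths in mm; the calibration is good to about 2 mm. A picture is of the moment at which its call begins. camera_model takes no time and is no camera call.
- job_done(): hands the job in; it is judged then, once.
The state is a dict: "clock": time; "joints": joint angles; "joint_vel": joint speeds; "joint_efforts": joint torques, N m; "position": TCP position; "ee_rot": TCP orientation; "contact_force": force on the tool from outside, world axes, zero at the start; "wrist_torque": the same for the moment, N m; "gripper_width": finger opening in mm; "grasp_force": force on a finger pad.
Only numpy, scipy, OpenCV 4.12 (cv2) and the standard library are available. Lean on these libraries where they do the work, as an engineer would, in place of code of your own. Each camera call takes 0.05 s, during which the arm holds its last target. There are 200 camera calls.

## Task

On the setting jig, push the aluminium setting bar along its channel until its front part lies under the sprung foot of the stop screw, up to the end stop or nearly. Then wind the screw down clockwise with the crank driver in its head until the bar just drags: the foot touches the bar and is pushed up into the screw by about one and a half millimetres, not jammed to its limit. Finally draw the bar back until it is well clear of the foot, still lying in its channel, leave the screw as set, and do not disturb the other things on the bench.

Things in the scene. Friction and masses are not known exactly. Their poses are not given: they have to be found in the camera images.
- jig: Fixed dark steel plate 255 x 105 x 10 mm. Origin on the bench below the stop screw's axis; z up; x along the channel, the way the bar is pushed in. Plate spans x -210 to +45 mm; its top (bed) is 10 mm up. Two steel rails, 10 mm high, make a 31 mm wide channel, x -200 to +35, open at the -x end; the end stop's face is at x +32.
- bridge: Fixed aluminium bridge over the channel, carrying the screw: two posts 22 x 16 mm at its y = -40 and +40 mm and a cross bar 96 x 26 mm, about 68 to 86 mm above the bench. Origin and axes as the jig's, but its height differs by up to 1.5 mm either way from start to start.
- bar: Loose aluminium setting bar, 0.25 kg, 150 x 28 x 20 mm, its top 30 mm above the bench. Origin at the centre of its underside, x towards its front. The front 10 mm are stepped down to 16 mm high: the full-height top spans x -75 to +65 mm. Starts in the channel, along the jig's x, not yet under the foot. At the end stop its origin is at x = -43 mm in the jig's frame.
- bar_post (a point): Centre of the top of the upright post on the bar: 12 mm in diameter, 36 mm tall above the bar's top, on the bar's centre line 62 mm behind the bar's origin; this point is 56 mm above the bar's underside. Push or hook it sideways, or pinch it.
- foot_tip (a point): Underside of the stop screw's sprung foot, a black rubber-tipped pad 13 mm wide pointing down below the bridge, on the screw's axis. Starts 2 to 8.5 mm higher than the bar's top. Goes down 10 mm per full turn of the crank until it meets the bar; then the screw goes on down while the foot stays on the bar.
- stop_foot (a joint): How far the foot is pushed up into the screw, in m: 0 when it hangs free, 0.006 at its limit. Spring of 2 N/mm with 1 N preload.
- crank (a joint): Angle of the crank driver in the screw's head, rad, growing clockwise seen from above, which lowers the screw 10 mm per 2 pi. Limits -0.3 and 8.6, starts at 0 to 2.2. Stays where left; takes 0.06 N m. Steel arm 14 mm wide, 42 mm from the screw's axis to the knob's; its top is 121 mm above the bench at value 0.
- knob_mid (a point): Mid-height of the crank's upright black knob, on its axis: 18 mm in diameter, 36 mm tall, spinning freely on its pin. This point is 19 mm above the crank arm's top and 18 mm below the knob's top. It circles at 42 mm radius about the screw's axis (the jig's z axis) and goes down with the screw.
- mouse: Black computer mouse, loose, 100 x 56 x 32 mm, origin under its centre. Leave alone.
- heatsink: Finned heat sink with copper base, loose, 70 x 70 x 46 mm, origin under its centre. Leave alone.
- spray: Green spray can, loose, 60 mm in diameter, 170 mm tall, origin under its centre. Leave alone.
- screw_tray: Clear divided tray, loose, 100 x 130 x 30 mm, origin under its centre. Leave alone.

How it is judged (in metres and radians):
On the way, in this order (a step that is already met when the one before it is completed fails the run):
1. the bar's full-height front part lies under the foot, at least 8 mm past the screw's axis, the screw not yet touching it (x of bar in the frame of jig above -0.057 m and value of joint stop_foot below 0.0002 m), for 0.2 s.
2. the foot presses lightly on the bar: pushed up by 0.4 to 2.6 mm (x of bar in the frame of jig above -0.06 m and value of joint stop_foot between 0.0004 and 0.0026 m and contact force between stop_foot and bar above 0.3 N), for 0.2 s.
At the end, for the whole second after the job is handed in: The free-hanging foot is left 0.4 to 2.8 mm lower than the bar's top; the bar's origin is 83 to 175 mm behind the screw's axis (front end clear of the foot), the bar flat and straight in its channel (4 mm, 0.1 rad) and at rest (z of foot_tip in the frame of jig between 0.0272 and 0.0296 m and value of joint stop_foot below 0.0003 m and x of bar in the frame of jig between -0.175 and -0.083 m and y of bar in the frame of jig between -0.004 and 0.004 m and z of bar in the frame of jig below 0.013 m and angle between the x axis of bar and the x axis of jig, either way round below 0.1 rad and angle between bar's own z axis and vertical below 0.05 rad and linear speed of bar below 0.01 m/s); the robot touches nothing.
It fails at once if the foot is jammed: pushed up by more than 4.5 mm (value of joint stop_foot above 0.0045 m).
It fails at once if a bystander (mouse, heat sink, spray can, tray) is moved by more than 30 mm (distance of any of mouse, heatsink, spray, screw_tray from where it was at the start of the episode above 0.03 m).
It also fails if it takes over 67 s, if anything falls off the work surface, if the arm or the gripper's body presses on something with over 40 N, if the wrist force passes 120 N, or if a joint passes its speed limit or range.

## Working session

There is one attempt and no reset: what is moved stays moved. The work goes in short steps, Python scripts to look and compute and a shell command to move; the robot and the scene stay as the last step left them, time stands still between calls to the robot, and variables do not carry over. Pictures are saved under pics/ and viewed, at most 10 in all, crops included, and the job is handed in when it is done.

```bash
mkdir -p pics; cat > h.py <<'E'
import numpy as np, cv2
from bench import *
from scipy.spatial.transform import Rotation as R
def cam(n):
    m=camera_model(n); K=np.array(m['K'],float);d=np.array(m['dist'],float)
    Rm=cv2.Rodrigues(np.array(m['rvec'],float))[0]; t=np.array(m['tvec'],float).ravel()
    return K,d,Rm,t
def ray(n,u,v):
    K,d,Rm,t=cam(n); p=cv2.undistortPoints(np.array([[[u,v]]],float),K,d)[0,0]
    return -Rm.T@t, Rm.T@np.array([p[0],p[1],1.])
def at_z(n,u,v,z):
    c,r=ray(n,u,v); return c+r*(z-c[2])/r[2]
def at_d(n,u,v,D):
    c,r=ray(n,u,v); return c+r*D
def proj(n,P):
    K,d,Rm,t=cam(n); return cv2.projectPoints(np.array(P,float).reshape(-1,3),cv2.Rodrigues(Rm)[0],t,K,d)[0].reshape(-1,2)
E
python3 - <<'E'
from h import *
for n in('top','scene'):
    im,d=get_image(n); cv2.imwrite(f'pics/{n}0.png',im); np.save(f'{n}0.npy',d)
    K,_,Rm,t=cam(n); print(n,K[0,0],-Rm.T@t,Rm[2])
s=read_state(); print(s)
E
```

```text
top 370.065473579574 [ 414.2150273   -41.51635614 1163.47971184] [ 0.1393391   0.01375832 -0.99014914]
scene 462.05987432805074 [1621.83423724  -15.03575347  894.01340543] [-0.80343547 -0.00210184 -0.59538813]
{'clock': 0.1, 'joints': array([ 1.39557211e+00,  3.85450162e-01,  6.78854001e-03, -3.87185632e-04,
       -1.19405747e+00, -2.58577550e-01]), 'joint_vel': array([ 0.000447  , -0.000947  ,  0.00268252,  0.00143097,  0.00100205,
        0.00027999]), 'joint_efforts': array([-5.07126151e-04, -3.93316519e+01,  1.88930655e+01,  4.19806749e+00,
       -2.59933295e-03,  4.27816417e-06]), 'position': array([262.49223926, 566.63007908, 230.36610153]), 'ee_rot': array([ 9.76553247e-01, -2.15273779e-01, -1.39735663e-04,  9.68043376e-04]), 'contact_force': array([ 0.18927018, -0.93592987,  0.35598669]), 'wrist_torque': array([-0.02537847, -0.02884048, -0.0129918 ]), 'grasp_force': 0.0, 'gripper_width': 85.48842223921342}
```

View pics/top0.png

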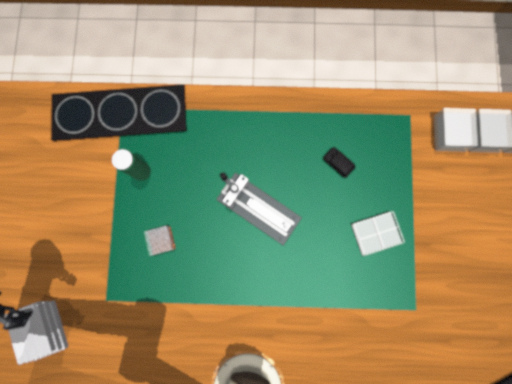

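View pics/scene0.png

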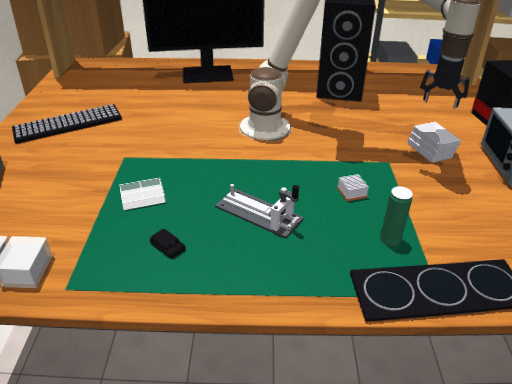

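The top picture shows the jig from about (290,232) at the open end to (228,185) at the bridge, with the crank knob near (224,176). The spray can is at (122,160) and the heatsink at (160,240). In the scene picture the bar post is at about (233,190) and the knob at (295,192). I'll enlarge both.

```bash
python3 - <<'E'
from h import *
a=cv2.imread('pics/top0.png')[160:250,205:310]; b=cv2.imread('pics/scene0.png')[170:245,205:310]
cv2.imwrite('pics/tc.png',cv2.resize(a,None,fx=7,fy=6.6,interpolation=cv2.INTER_CUBIC)[:594])
cv2.imwrite('pics/sc.png',cv2.resize(b,None,fx=7,fy=7,interpolation=cv2.INTER_CUBIC))
E
```

```text
(no output)
```

View pics/tc.png

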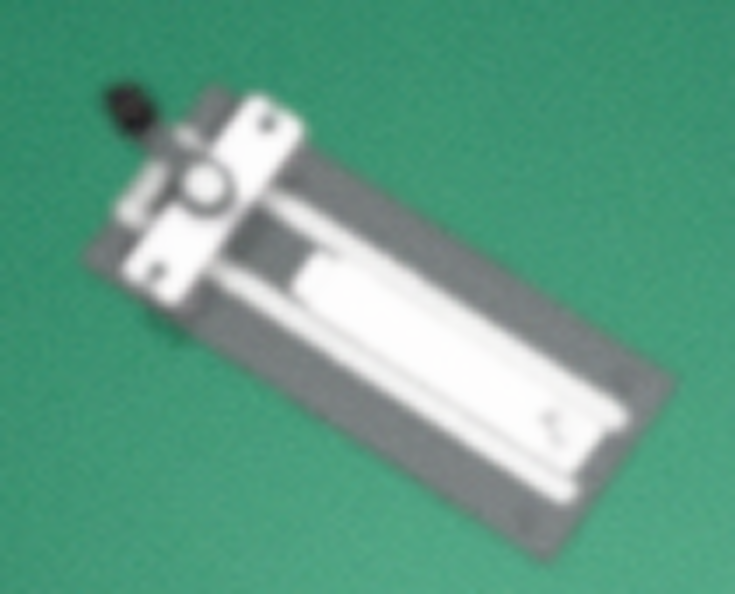

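View pics/sc.png

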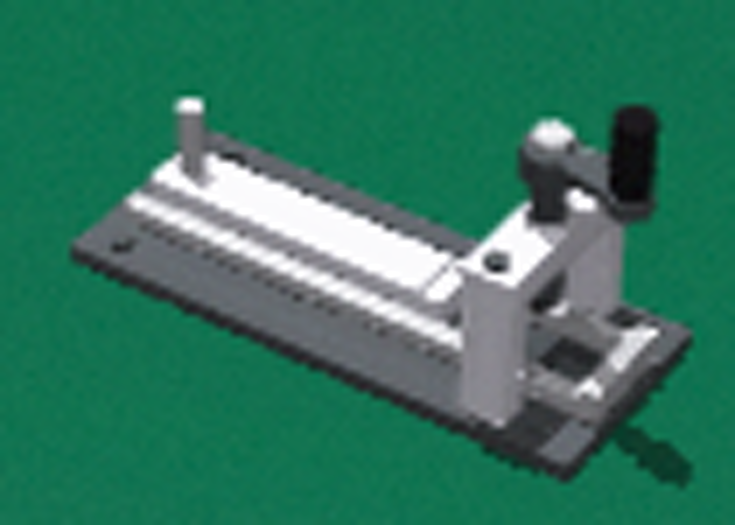

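Top crop: plate corners are at (85,258), (215,88), (678,378) and (547,560), the screw hub at (205,188) and the knob at (130,105). Scene crop: plate corners are at (75,250), (568,465) and (690,335), the post top at (190,103), the hub top at (552,135), and the knob top at (636,113) with its bottom at (632,195). I'll fit the pose from these.

```bash
cat > fit.py <<'E'
from h import *
from scipy.optimize import least_squares
T=lambda x,y:((x+.5)/7-.5+205,(y+.5)/6.6-.5+160)
S=lambda x,y:((x+.5)/7-.5+205,(y+.5)/7-.5+170)
A,B,C,D=(45,52.5,10),(45,-52.5,10),(-210,-52.5,10),(-210,52.5,10)
top=[(A,T(85,258)),(B,T(215,88)),(C,T(678,378)),(D,T(547,560))]
sc=[(C,S(75,248)),(B,S(568,462)),(A,S(690,332))]
def W(p,P):
    c,s=np.cos(p[2]),np.sin(p[2]); P=np.array(P,float).reshape(-1,3)
    return np.c_[p[0]+c*P[:,0]-s*P[:,1],p[1]+s*P[:,0]+c*P[:,1],P[:,2]]
def f(p,l,n): return (proj(n,W(p,[a for a,_ in l]))-np.array([b for _,b in l])).ravel()
x0=[500,50,.9]
for nm,g in(('both',lambda p:np.r_[f(p,top,'top'),f(p,sc,'scene')]),('top',lambda p:f(p,top,'top')),('scene',lambda p:f(p,sc,'scene'))):
    r=least_squares(g,x0); print(nm,r.x.round(3),r.fun.round(1))
    p=r.x
    loc=lambda w:(lambda d:np.array([np.cos(p[2])*d[0]+np.sin(p[2])*d[1],-np.sin(p[2])*d[0]+np.cos(p[2])*d[1]]).round(1))(np.array(w)[:2]-p[:2])
    print(' knob top(top)',loc(at_z('top',*T(130,105),155)),'hub top',loc(at_z('top',*T(205,188),121)))
    print(' knob mid(sc)',loc(at_z('scene',*S(634,158),138)),'post',at_z('scene',*S(190,105),66)[:2].round(1),loc(at_z('scene',*S(190,105),66)),'hub',loc(at_z('scene',*S(552,140),122)))
    # knob bearing: solve knob angle and height from scene+top
    def k(q):
        w=W(p,[42*np.cos(q[0]),42*np.sin(q[0]),q[1]]);b=W(p,[42*np.cos(q[0]),42*np.sin(q[0]),q[1]+18])
        return np.r_[(proj('scene',w)-S(634,158)).ravel(),(proj('top',b)-T(130,105)).ravel()]
    q=least_squares(k,[0,140]); print(' knob ang,z',q.x,q.fun.round(2))
E
python3 fit.py
```

```text
both [583.83   52.719   0.999] [-0.9  0.1 -0.3 -1.1  0.4  0.1  0.3  0.5 -1.  -0.7 -0.   0.5  0.6 -0.6]
 knob top(top) [38.9 -7.2] hub top [-0.4  2. ]
 knob mid(sc) [42.1 -9.8] post [486.8 -99.2] [-180.3   -0.7] hub [-0.8  0.9]
 knob ang,z [ -0.18429821 135.64028237] [ 0.08  0.2  -0.54 -0.51]
top [583.545  52.404   0.999] [-0.8  0.2 -0.2 -1.1  0.5  0.2  0.4  0.6]
 knob top(top) [39.4 -7.3] hub top [0.  1.9]
 knob mid(sc) [42.5 -9.9] post [486.8 -99.2] [-179.9   -0.7] hub [-0.4  0.9]
 knob ang,z [ -0.18171116 135.53457524] [-0.01  0.15 -0.46 -0.36]
scene [584.581  53.083   0.998] [-0.9 -0.6  0.1  0.7  0.7 -0.4]
 knob top(top) [38.2 -6.8] hub top [-1.1  2.5]
 knob mid(sc) [41.4 -9.3] post [486.8 -99.2] [-181.    -0.4] hub [-1.5  1.4]
 knob ang,z [ -0.18069781 135.82708763] [ 0.26  0.3  -0.69 -0.76]
```

```bash
cat > go.py <<'E'
import sys
from h import *
def go(x,y,z,phi,show=True):
    s=read_state(); M=R.from_quat(s['ee_rot'])
    tgt=R.from_matrix(np.array([[np.cos(phi),np.sin(phi),0],[np.sin(phi),-np.cos(phi),0],[0,0,-1]]).T)
    d=M.inv().apply(np.array([x,y,z])-s['position'])/1000; w=(M.inv()*tgt).as_rotvec()
    print('row',np.r_[d,w].round(4).tolist()); print(round(s['clock'],2),'pos',s['position'].round(2),'F',s['contact_force'].round(2),'w',round(s['gripper_width'],1),'j',s['joints'].round(2))
JX,JY,JA=583.8,52.8,.999
def jig(x,y=0): c,s=np.cos(JA),np.sin(JA); return JX+c*x-s*y, JY+s*x+c*y
if __name__=='__main__':
    a=eval('['+sys.argv[1]+']')   # jig x, jig y, z, phi
    go(*jig(a[0],a[1]),a[2],a[3])
E
python3 go.py '41.3,-7.7,180,0.814'; python3 -c "
from h import *
print(at_z('top',122,160,170),at_z('top',340,162,30),at_z('top',160,240,46))"
```

```text
row [0.5209, 0.2912, 0.051, 0.0018, 0.0011, -1.2479]
0.1 pos [262.49 566.63 230.37] F [ 0.19 -0.94  0.36] w 85.5 j [ 1.4   0.39  0.01 -0.   -1.19 -0.26]
[644.17569315 361.67217845 170.        ] [ 688.18649338 -267.25957669   30.        ] [429.62482421 276.62659486  46.        ]
```

```bash
python3 -m handwheel '[[0.521,0.291,0.02,0.002,0.001,-1.248,-1],[0.521,0.291,0.02,0.002,0.001,-1.248,-1],[0.521,0.291,0.03,0.002,0.001,-1.248,-1],[0.521,0.291,0.04,0.002,0.001,-1.248,-1],[0.521,0.291,0.051,0.002,0.001,-1.248,-1],[0.521,0.291,0.051,0.002,0.001,-1.248,-1],[0.521,0.291,0.051,0.002,0.001,-1.248,-1],[0.521,0.291,0.051,0.002,0.001,-1.248,-1],[0.521,0.291,0.051,0.002,0.001,-1.248,-1],[0.521,0.291,0.051,0.002,0.001,-1.248,-1]]'; python3 go.py '41.3,-7.7,180,0.814'
```

```text
clock: 1.35
position: [613.8, 82.2, 179.6]
ee_rot: [0.918, 0.396, 0.0, -0.001]
contact_force: [1.2, 0.4, 0.5]
gripper_width: 0.3
grasp_force: 0.0
row [0.0, -0.0017, -0.0004, -0.0015, -0.0012, -0.0002]
1.35 pos [613.83  82.16 179.6 ] F [1.21 0.44 0.46] w 0.3 j [ 0.39  0.41 -0.08 -0.   -1.08  1.99]
```

```bash
python3 -m handwheel '[[0,0,0.012,0,0,0,-1],[0,-0.001,0.021,0,0,0,-1],[0,-0.001,0.021,0,0,0,-1]]'
for i in 1 2; do python3 -m handwheel '[[0,0,0.002,0,0,0,-1],[0,0,0.002,0,0,0,-1]]'|sed -n '1,2p;4p'; done
```

```text
clock: 1.72
position: [611.5, 85.8, 158.7]
ee_rot: [0.918, 0.397, -0.0, -0.001]
contact_force: [0.5, -0.7, 0.3]
gripper_width: -0.0
grasp_force: 0.0
clock: 1.98
position: [612.1, 85.7, 157.6]
contact_force: [0.1, -0.0, -0.5]
clock: 2.22
position: [613.0, 85.1, 157.1]
contact_force: [-1.5, 0.8, 5.2]
```

```bash
for i in 1 2 3 4 5 6; do python3 -m handwheel '[[0,0,0,0,0,0,-1]]'|sed -n '2p;4p'; done; python3 -c "
from h import *
for i in range(3): print(read_state()['position'])
for i in range(5): get_image('top'); s=read_state(); print(s['position'],s['joints'])"
```

```text
position: [613.0, 85.1, 157.1]
contact_force: [-1.6, -1.0, 4.8]
position: [613.0, 85.1, 157.1]
contact_force: [-0.6, -0.3, 5.0]
position: [613.0, 85.1, 157.1]
contact_force: [-0.6, 0.2, 4.1]
position: [613.0, 85.1, 157.1]
contact_force: [-1.1, 0.3, 4.7]
position: [613.0, 85.1, 157.1]
contact_force: [-0.6, 0.7, 5.3]
position: [613.0, 85.1, 157.1]
contact_force: [0.0, -0.4, 4.3]
[613.01826985  85.08428161 157.09393737]
[613.01826985  85.08428161 157.09393737]
[613.01826985  85.08428161 157.09393737]
[613.00269882  85.11667615 157.08266312] [ 3.98668727e-01  4.31593817e-01 -1.13682084e-01 -1.09858842e-03
 -1.02175156e+00  1.98774391e+00]
[613.01449168  85.11628276 157.091314  ] [ 3.98669037e-01  4.31602576e-01 -1.13651223e-01 -1.07840362e-03
 -1.02177479e+00  1.98775243e+00]
[613.02030814  85.13314589 157.10365971] [ 3.98696030e-01  4.31592679e-01 -1.13637689e-01 -1.06715255e-03
 -1.02177599e+00  1.98769284e+00]
[613.01832819  85.11363903 157.1040418 ] [ 3.98646630e-01  4.31575663e-01 -1.13646535e-01 -1.11569585e-03
 -1.02175244e+00  1.98771839e+00]
[613.02938948  85.09489624 157.08572647] [ 3.98615883e-01  4.31608177e-01 -1.13648211e-01 -1.10320016e-03
 -1.02172634e+00  1.98771947e+00]
```

```bash
python3 -m handwheel '[[0,0,-0.03,0,0,0,-1],[0,0,-0.03,0,0,0,-1]]'|sed -n 2p;  python3 go.py '-180,-0.5,80,-0.572'
```

```text
position: [613.9, 85.3, 188.1]
row [-0.2219, 0.0336, 0.1067, -0.0031, -0.0073, 1.3868]
3.48 pos [613.9   85.28 188.12] F [ 0.48  0.13 -0.86] w -0.0 j [ 0.4   0.4  -0.07 -0.   -1.09  1.99]
```

```bash
python3 -m handwheel '[[-0.06,0.009,0,0,0,0.18,-1],[-0.12,0.018,0,0,0,0.36,-1],[-0.18,0.027,0.02,0,0,0.54,-1],[-0.222,0.034,0.05,0,0,0.72,-1],[-0.222,0.034,0.09,0,0,0.90,-1],[-0.222,0.034,0.10,0,0,1.08,-1],[-0.222,0.034,0.10,0,0,1.26,-1],[-0.222,0.034,0.10,0,0,1.387,-1],[-0.222,0.034,0.10,0,0,1.387,-1],[-0.222,0.034,0.10,0,0,1.387,-1]]'|sed -n 2,4p;  python3 go.py '-180,-0.5,70,-0.572'
python3 - <<'E'
from h import *
im,_=get_image('scene'); cv2.imwrite('pics/s1.png',cv2.resize(im[130:250,180:340],None,fx=5,fy=5,interpolation=cv2.INTER_CUBIC))
E
```

```text
position: [484.6, -99.8, 84.7]
ee_rot: [0.96, -0.282, -0.0, -0.001]
contact_force: [-0.2, -0.1, -0.1]
row [0.0014, -0.002, 0.0147, -0.0019, 0.0009, 0.001]
4.72 pos [484.58 -99.76  84.69] F [-0.22 -0.14 -0.06] w 0.0 j [ 0.12  0.33 -0.5  -0.   -0.74  0.88]
```

View pics/s1.png

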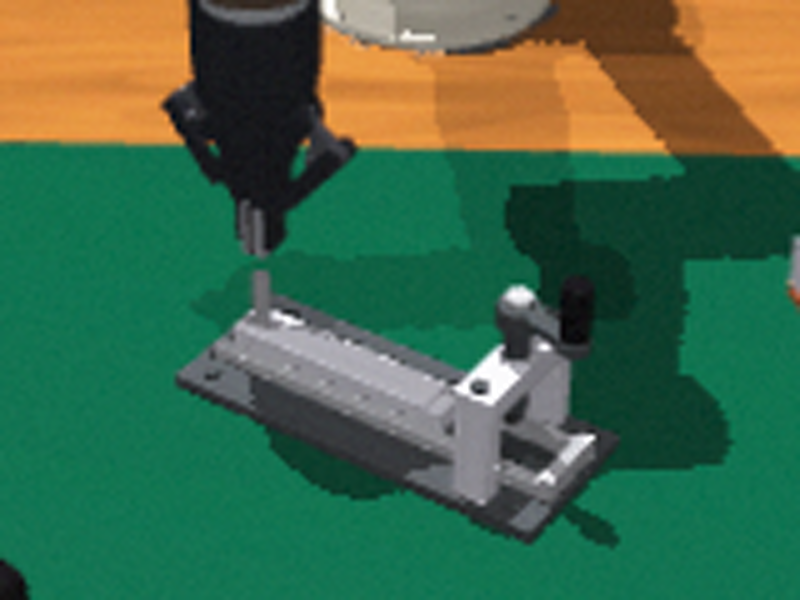

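The picture shows the shut fingertips at (258,253), just above the post top at (262,272), and the crank at (577,310) hasn't moved. I'll touch down on the post top.

```bash
python3 -m handwheel '[[0.001,-0.001,0.014,0,0,0,-1],[0.001,-0.001,0.014,0,0,0,-1],[0.001,-0.001,0.014,0,0,0,-1]]'|sed -n '2p;4p'
for i in 1 2 3; do python3 -m handwheel '[[0,0,0.002,0,0,0,-1],[0,0,0.002,0,0,0,-1],[0,0,0.002,0,0,0,-1]]'|sed -n '2p;4p'; done; python3 go.py '-180,-0.5,100,-0.572'
```

```text
position: [486.0, -99.5, 70.5]
contact_force: [0.7, 0.4, 0.6]
position: [486.2, -99.5, 69.0]
contact_force: [-0.1, 0.3, 0.7]
position: [486.2, -99.5, 66.9]
contact_force: [-0.2, -0.4, 0.5]
position: [486.5, -99.6, 66.1]
contact_force: [-2.1, 0.4, 7.4]
row [-0.0002, -0.0009, -0.0339, -0.0021, -0.0004, -0.0001]
6.28 pos [486.53 -99.59  66.06] F [-2.09  0.39  7.39] w 0.0 j [ 0.12  0.36 -0.51 -0.   -0.69  0.88]
```

```bash
python3 -m handwheel '[[0,0,-0.02,0,0,0,-0.3],[0,0,-0.02,0,0,0,-0.3],[0,0,-0.02,0,0,0,-0.3],[0,0,-0.02,0,0,0,-0.3],[0,0,0.0,0,0,0,-0.3],[0,0,0.03,0,0,0,-0.3],[0,0,0.03,0,0,0,-0.3],[0,0,0.03,0,0,0,-0.5]]'; python3 go.py '-108,0,38,-0.572'
```

```text
clock: 7.28
position: [486.7, -99.5, 35.3]
ee_rot: [0.959, -0.282, 0.0, -0.001]
contact_force: [-0.0, -0.3, -0.2]
gripper_width: 21.2
grasp_force: 0.0
row [-0.0008, -0.0726, -0.0026, -0.002, 0.0001, -0.0004]
7.28 pos [486.65 -99.47  35.28] F [-0.01 -0.34 -0.19] w 21.2 j [ 0.12  0.41 -0.54 -0.   -0.61  0.88]
```

```bash
python3 -m handwheel '[[0,-0.006,-0.003,0,0,0,-0.5],[0,-0.016,-0.003,0,0,0,-0.5],[0,-0.026,-0.003,0,0,0,-0.5],[0,-0.036,-0.003,0,0,0,-0.5],[0,-0.046,-0.003,0,0,0,-0.5],[0,-0.056,-0.003,0,0,0,-0.5],[0,-0.064,-0.003,0,0,0,-0.5],[0,-0.070,-0.003,0,0,0,-0.5],[0,-0.074,-0.003,0,0,0,-0.5],[0,-0.074,-0.003,0,0,0,-0.5]]'; for i in 1 2 3; do python3 -m handwheel '[[0,-0.002,0,0,0,0,-0.5],[0,-0.002,0,0,0,0,-0.5]]'|sed -n '2p;4p'; done;  python3 go.py '-108,0,38,-0.572'
```

```text
clock: 8.52
position: [526.7, -36.8, 38.0]
ee_rot: [0.959, -0.282, 0.0, -0.001]
contact_force: [-0.2, -0.1, -0.0]
gripper_width: 21.2
grasp_force: 0.0
position: [527.3, -35.5, 38.0]
contact_force: [-0.0, 1.0, -1.5]
position: [528.5, -33.8, 38.0]
contact_force: [-0.7, -0.5, -0.5]
position: [528.5, -32.9, 37.9]
contact_force: [-1.5, -4.7, 1.0]
row [0.0002, 0.006, -0.0001, 0.0003, 0.0022, -0.0009]
9.28 pos [528.49 -32.87  37.88] F [-1.48 -4.7   0.99] w 21.1 j [ 0.24  0.45 -0.46 -0.   -0.66  0.76]
```

```bash
python3 -m handwheel '[[0,0.006,0,0,0,0,-0.4],[0,0.006,0,0,0,0,-0.35],[0,0.006,-0.05,0,0,0,-0.3],[0,0.006,-0.1,0,0,0,-0.2],[0,0.006,-0.142,0,0,0,-0.2],[0,0.006,-0.142,0,0,0,-0.2],[0,0.006,-0.142,0,0,0,-0.2]]'; python3 go.py '41.3,-7.7,180,0.814'; python3 - <<'E'
from h import *
im,_=get_image('scene'); cv2.imwrite('pics/s2.png',cv2.resize(im[130:250,180:340],None,fx=5,fy=5,interpolation=cv2.INTER_CUBIC))
E
```

```text
clock: 10.15
position: [525.9, -37.3, 179.7]
ee_rot: [0.959, -0.283, -0.0, -0.001]
contact_force: [0.0, 0.4, -0.4]
gripper_width: 34.1
grasp_force: 0.0
row [0.0075, -0.1484, 0.0001, -0.0028, -0.0009, -1.387]
10.15 pos [525.89 -37.29 179.69] F [ 0.01  0.43 -0.45] w 34.1 j [ 0.24  0.26 -0.31 -0.   -1.    0.76]
```

View pics/s2.png

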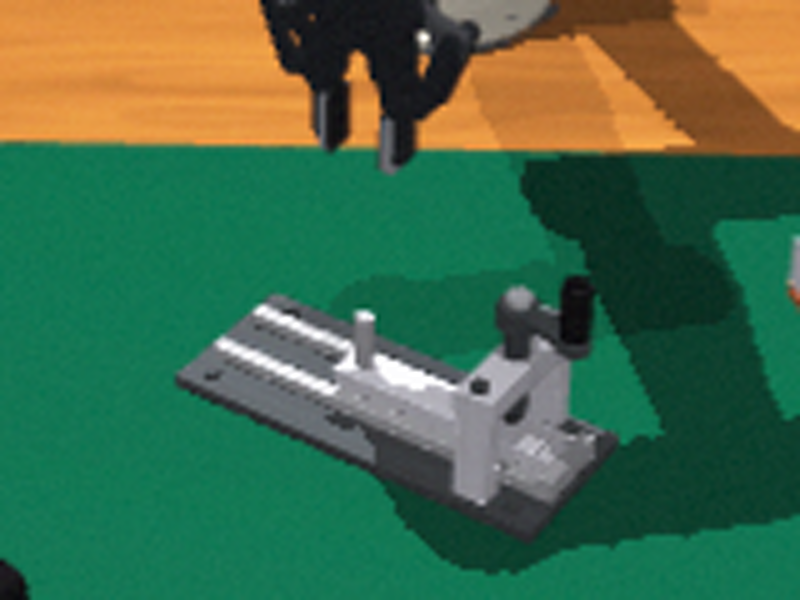

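The bar is at the end stop: its post stands at (365,318) and its front passes the bridge. Next, over the knob at (577,310) with the jaws half open.

```bash
python3 -m handwheel '[[0.007,-0.05,0,0,0,-0.18,-0.2],[0.007,-0.1,0,0,0,-0.36,-0.2],[0.007,-0.148,0,0,0,-0.54,-0.2],[0.007,-0.148,0,0,0,-0.72,-0.2],[0.007,-0.148,0,0,0,-0.9,-0.2],[0.007,-0.148,0,0,0,-1.08,-0.2],[0.007,-0.148,0,0,0,-1.26,-0.2],[0.007,-0.148,0,0,0,-1.387,-0.2],[0.007,-0.148,0,0,0,-1.387,-0.2],[0.007,-0.148,0,0,0,-1.387,-0.2]]'|sed -n 2,4p; python3 go.py '41.3,-7.7,127,0.814'
```

```text
position: [612.0, 83.0, 179.3]
ee_rot: [0.919, 0.395, -0.0, -0.001]
contact_force: [0.3, 1.1, -0.1]
row [0.0007, 0.0003, 0.0523, -0.0018, -0.0003, -0.0017]
11.45 pos [612.    82.98 179.27] F [ 0.3   1.06 -0.08] w 33.9 j [ 0.4   0.41 -0.08 -0.   -1.07  1.99]
```

```bash
python3 -m handwheel '[[0.001,0,0.03,0,0,0,-0.2],[0.001,0,0.052,0,0,0,-0.2],[0.001,0,0.052,0,0,0,-0.2],[0.001,0,0.052,0,0,0,-0.6],[0.001,0,0.052,0,0,0,-0.8],[0.001,0,0.052,0,0,0,-0.8]]'; python3 go.py '41.3,-7.7,127,0.814'
```

```text
clock: 12.2
position: [613.8, 83.9, 129.3]
ee_rot: [0.918, 0.396, 0.002, -0.001]
contact_force: [2.2, -0.9, -0.6]
gripper_width: 16.2
grasp_force: 58.5
row [-0.0012, -0.0004, 0.0023, 0.0004, -0.0038, 0.0002]
12.2 pos [613.77  83.94 129.31] F [ 2.18 -0.88 -0.64] w 16.2 j [ 0.4   0.46 -0.14 -0.   -0.96  1.99]
```

```bash
python3 -m handwheel '[[-0.0007,0.0075,0.0003,0,0,0.18,-0.8],[-0.0027,0.0148,0.0006,0,0,0.36,-0.8],[-0.006,0.0216,0.0009,0,0,0.54,-0.8],[-0.0104,0.0277,0.0011,0,0,0.72,-0.8],[-0.0159,0.0329,0.0014,0,0,0.9,-0.8],[-0.0222,0.037,0.0017,0,0,1.08,-0.8],[-0.0291,0.04,0.002,0,0,1.26,-0.8],[-0.0365,0.0416,0.0023,0,0,1.44,-0.8],[-0.0441,0.0419,0.0026,0,0,1.62,-0.8],[-0.0515,0.0409,0.0029,0,0,1.8,-0.8]]'; python3 go.py '0,0,127,-0.986'; python3 -c "
from go import *
p=read_state()['position'];d=p[:2]-[JX,JY];print(np.hypot(*d),np.arctan2(d[1],d[0]))"
```

```text
clock: 13.45
position: [611.0, 17.5, 126.9]
ee_rot: [0.88, -0.475, 0.004, -0.003]
contact_force: [8.9, -7.0, -3.1]
gripper_width: 16.5
grasp_force: 58.5
row [-0.0445, 0.0034, -0.0003, -0.0084, -0.0041, -0.0049]
13.45 pos [610.99  17.46 126.87] F [ 8.88 -6.99 -3.13] w 16.5 j [ 0.29  0.45 -0.18  0.   -0.94  0.28]
44.59189770161982 -0.915055905155833
```

```bash
python3 -m handwheel '[[0.0009,0.0065,0.0003,0,0,0.18,-0.8],[-0.0011,0.0138,0.0006,0,0,0.36,-0.8],[-0.0044,0.0206,0.0009,0,0,0.54,-0.8],[-0.0088,0.0267,0.0011,0,0,0.72,-0.8],[-0.0143,0.0319,0.0014,0,0,0.9,-0.8],[-0.0206,0.036,0.0017,0,0,1.08,-0.8],[-0.0275,0.039,0.002,0,0,1.26,-0.8],[-0.0349,0.0406,0.0023,0,0,1.44,-0.8],[-0.0425,0.0409,0.0026,0,0,1.62,-0.8],[-0.0499,0.0399,0.0029,0,0,1.8,-0.8]]'; python3 go.py '0,0,127,-2.786'; python3 -c "
from go import *
p=read_state()['position'];d=p[:2]-[585.5,52.2];print(np.hypot(*d),np.arctan2(d[1],d[0]))"
```

```text
clock: 14.7
position: [541.6, 34.8, 123.5]
ee_rot: [-0.173, 0.985, -0.001, -0.005]
contact_force: [-10.7, -6.0, 11.8]
gripper_width: 15.9
grasp_force: 60.0
row [-0.0458, 0.0025, -0.004, 0.0004, -0.0107, -0.0069]
14.7 pos [541.55  34.82 123.51] F [-10.72  -5.99  11.83] w 15.9 j [ 0.36  0.36 -0.33 -0.   -0.89 -1.58]
47.25908564060204 -2.76500511505556
```

```bash
python3 - <<'E'
from h import *
im,_=get_image('scene'); a=cv2.resize(im[150:250,230:330],None,fx=5,fy=5,interpolation=cv2.INTER_CUBIC)
im,_=get_image('top'); b=cv2.resize(im[150:225,190:250],None,fx=5,fy=5,interpolation=cv2.INTER_CUBIC)
o=np.zeros((500,800,3),np.uint8); o[:,:500]=a; o[:375,500:800]=b; cv2.imwrite('pics/s3.png',o)
print(proj('scene',[[541.6,34.8,123.5],[585,52,70]]))
E
```

```text
[[276.83941566 180.5078777 ]
 [282.41522589 204.62048202]]
```

View pics/s3.png

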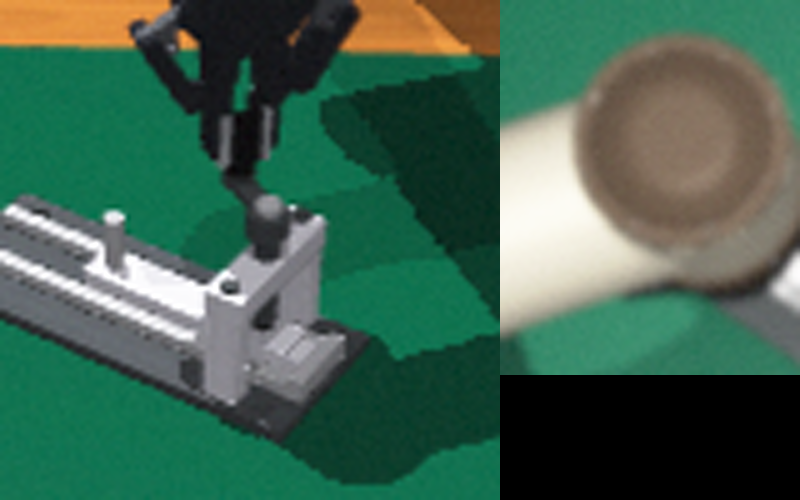

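The crank arm now lies behind the hub, with the knob between the fingers at (245,130). The bar's post at (115,235) hasn't moved. I'll loosen the grip to relieve the side load before the last part of the turn.

```bash
python3 -m handwheel '[[0,0,0,0,0,0,-0.4],[0,0,0,0,0,0,-0.4],[0,0,0,0,0,0,-0.4]]'|sed -n 2,5p;python3 -m handwheel '[[0,0,0,0,0,0,-0.8],[0,0,0,0,0,0,-0.8],[0,0,0,0,0,0,-0.8]]'|sed -n 2,5p
```

```text
position: [547.0, 38.2, 122.5]
ee_rot: [-0.177, 0.984, 0.001, 0.001]
contact_force: [0.6, 1.2, 0.1]
gripper_width: 25.9
position: [546.9, 38.0, 122.6]
ee_rot: [-0.177, 0.984, 0.001, 0.001]
contact_force: [-0.3, 0.5, 2.4]
gripper_width: 16.3
```

```bash
python3 -m handwheel '[[-0.0006,0.007,0.0003,0,0,0.17,-0.8],[-0.0024,0.0139,0.0005,0,0,0.34,-0.8],[-0.0053,0.0203,0.0008,0,0,0.51,-0.8],[-0.0093,0.0261,0.0011,0,0,0.68,-0.8],[-0.0142,0.0312,0.0014,0,0,0.85,-0.8],[-0.0199,0.0354,0.0016,0,0,1.02,-0.8],[-0.025,0.0381,0.0018,0,0,1.16,-0.8],[-0.025,0.0381,0.0018,0,0,1.16,-0.8],[-0.025,0.0381,0.0018,0,0,1.16,-0.8]]'; python3 -m handwheel '[[0,0,0,0,0,0,-0.2],[0,0,0,0,0,0,-0.2],[0,0,-0.02,0,0,0,-0.2],[0,0,-0.05,0,0,0,-0.4],[0,0,-0.05,0,0,0,-1],[0,0,-0.05,0,0,0,-1],[0,0,-0.05,0,0,0,-1]]'|sed -n '1,4p'; python3 -c "
from go import *
p=read_state()['position'];d=p[:2]-[584.5,52];print(np.hypot(*d),np.arctan2(d[1],d[0]))"; python3 go.py '0,0,165,2.4'
```

```text
clock: 16.68
position: [558.2, 81.3, 120.6]
ee_rot: [0.391, 0.92, 0.001, 0.001]
contact_force: [5.3, -4.9, -1.5]
gripper_width: 16.5
grasp_force: 58.5
clock: 17.55
position: [556.0, 82.1, 169.6]
ee_rot: [0.391, 0.92, 0.0, -0.001]
contact_force: [-0.0, -0.3, 0.5]
41.473848719260545 2.328270880756642
row [-0.0404, -0.0003, 0.0045, -0.0, -0.0021, -0.0627]
17.55 pos [556.    82.13 169.62] F [-0.04 -0.28  0.5 ] w -0.1 j [ 0.43  0.33 -0.24 -0.   -1.   -2.81]
```

```bash
python3 -m handwheel '[[0,0,0.017,0,0,0,-1],[0,0,0.017,0,0,0,-1],[0,0,0.017,0,0,0,-1]]'|sed -n '2p;4p'
for i in 1 2 ; do python3 -m handwheel '[[0,0,0.002,0,0,0,-1],[0,0,0.002,0,0,0,-1],[0,0,0.002,0,0,0,-1]]'|sed -n '2p;4p'; done
```

```text
position: [556.9, 82.3, 153.6]
contact_force: [0.4, 0.4, -0.0]
position: [556.8, 82.3, 151.9]
contact_force: [-0.0, 0.3, -0.4]
position: [556.7, 82.3, 149.6]
contact_force: [0.3, 0.2, -0.3]
```

```bash

for i in 1 2 ; do python3 -m handwheel '[[0,0,0.0015,0,0,0,-1],[0,0,0.0015,0,0,0,-1],[0,0,0.0015,0,0,0,-1]]'|sed -n '2p;4p'; done
```

```text
position: [557.2, 82.6, 149.5]
contact_force: [-0.6, 0.4, 6.2]
position: [558.1, 83.1, 149.3]
contact_force: [-2.5, 1.6, 10.0]
```

```bash
python3 -m handwheel '[[0,0,-0.035,0,0,0,-0.6],[0,0,-0.035,0,0,0,-0.3],[0,0,-0.035,0,0,0,-0.2],[0,0,-0.035,0,0,0,-0.2]]'|sed -n '2p;4p'; python3 go.py '-105.5,-0.5,100,2.5698'
```

```text
position: [556.1, 82.0, 180.6]
contact_force: [0.0, -0.4, -0.5]
row [-0.0652, -0.1028, 0.0805, 0.0001, -0.002, -0.2326]
19.93 pos [556.09  82.01 180.59] F [ 0.01 -0.38 -0.53] w 33.9 j [ 0.43  0.32 -0.22 -0.   -1.03 -2.81]
```

```bash
python3 -m handwheel '[[-0.03,-0.05,0,0,0,-0.1,-0.2],[-0.065,-0.103,0,0,0,-0.2326,-0.2],[-0.065,-0.103,0.03,0,0,-0.2326,-0.2],[-0.065,-0.103,0.08,0,0,-0.2326,-0.2],[-0.065,-0.103,0.08,0,0,-0.2326,-0.2],[-0.065,-0.103,0.08,0,0,-0.2326,-0.2]]'; python3 go.py '-105.5,-0.5,38,2.5698'
```

```text
clock: 20.68
position: [528.7, -35.7, 102.4]
ee_rot: [0.281, 0.96, 0.001, 0.001]
contact_force: [1.0, -0.9, 1.1]
gripper_width: 34.4
grasp_force: 0.0
row [0.0011, -0.0014, 0.0644, 0.0023, 0.0008, 0.0012]
20.68 pos [528.7  -35.72 102.44] F [ 0.99 -0.89  1.1 ] w 34.4 j [ 0.24  0.36 -0.4  -0.   -0.81 -2.38]
```

```bash
python3 -m handwheel '[[0.001,-0.001,0.04,0,0,0,-0.2],[0.001,-0.001,0.063,0,0,0,-0.2],[0.001,-0.001,0.063,0,0,0,-0.2],[0.001,-0.001,0.063,0,0,0,-0.5],[0.001,-0.001,0.063,0,0,0,-0.5],[0.001,-0.001,0.063,0,0,0,-0.5]]'|sed -n '2p;4,5p'
for i in 1 2 3 4 5; do python3 -m handwheel '[[0,-0.002,0,0,0,0,-0.5],[0,-0.002,0,0,0,0,-0.5]]'|sed -n '2p;4p'; done
```

```text
position: [526.9, -35.9, 39.5]
contact_force: [0.7, 0.3, 0.4]
gripper_width: 21.5
position: [525.1, -37.9, 38.5]
contact_force: [-0.3, -0.5, 0.4]
position: [524.0, -39.5, 38.4]
contact_force: [-0.8, 0.1, -0.2]
position: [523.3, -41.0, 38.4]
contact_force: [1.3, 0.9, 0.0]
position: [522.8, -42.3, 38.5]
contact_force: [2.9, 3.3, -2.8]
position: [521.1, -44.4, 38.4]
contact_force: [3.0, 4.0, -2.3]
```

```bash
python3 -m handwheel '[[0,-0.005,0,0,0,0,-0.5],[0,-0.011,0,0,0,0,-0.5],[0,-0.018,0,0,0,0,-0.5],[0,-0.025,0,0,0,0,-0.5],[0,-0.032,0,0,0,0,-0.5],[0,-0.039,0,0,0,0,-0.5],[0,-0.046,0,0,0,0,-0.5],[0,-0.053,0,0,0,0,-0.5],[0,-0.060,0,0,0,0,-0.5]]'|sed -n '2p;4p'
for i in 1 2 3; do python3 -m handwheel '[[0,-0.002,0,0,0,0,-0.5],[0,-0.002,0,0,0,0,-0.5]]'|sed -n '2p;4p'; done;python3 go.py '-170,-0.5,38,2.5698'
```

```text
position: [488.3, -95.3, 38.4]
contact_force: [1.3, 2.3, 1.3]
position: [486.8, -96.9, 38.1]
contact_force: [-0.9, -0.5, -0.3]
position: [485.9, -98.4, 38.1]
contact_force: [0.6, 0.4, -0.1]
position: [484.9, -100.1, 38.2]
contact_force: [-1.0, -0.5, 0.9]
row [-0.001, 0.0121, 0.0002, 0.0016, -0.0011, 0.0001]
24.55 pos [ 484.9  -100.06   38.17] F [-1.02 -0.49  0.89] w 21.5 j [ 0.12  0.41 -0.54 -0.   -0.62 -2.26]
```

```bash
python3 -m handwheel '[[0,0.0045,0,0,0,0,-0.35],[0,0.0045,0,0,0,0,-0.3],[0,0.0045,0,0,0,0,-0.3],[0,0.0045,-0.05,0,0,0,-0.3],[0,0.0045,-0.1,0,0,0,-0.3],[0,0.0045,-0.15,0,0,0,-0.3],[0.1,-0.05,-0.18,0,0,0,-0.3],[0.1,-0.05,-0.18,0,0,0,-0.3],[0.1,-0.05,-0.18,0,0,0,-0.3]]'; python3 - <<'E'
from h import *
im,_=get_image('scene'); cv2.imwrite('pics/s4.png',cv2.resize(im[165:245,205:305],None,fx=7,fy=7,interpolation=cv2.INTER_CUBIC))
E
```

```text
clock: 25.68
position: [371.1, -88.4, 219.5]
ee_rot: [0.282, 0.959, 0.002, 0.001]
contact_force: [1.1, 0.9, 0.6]
gripper_width: 29.9
grasp_force: 0.0
```

View pics/s4.png

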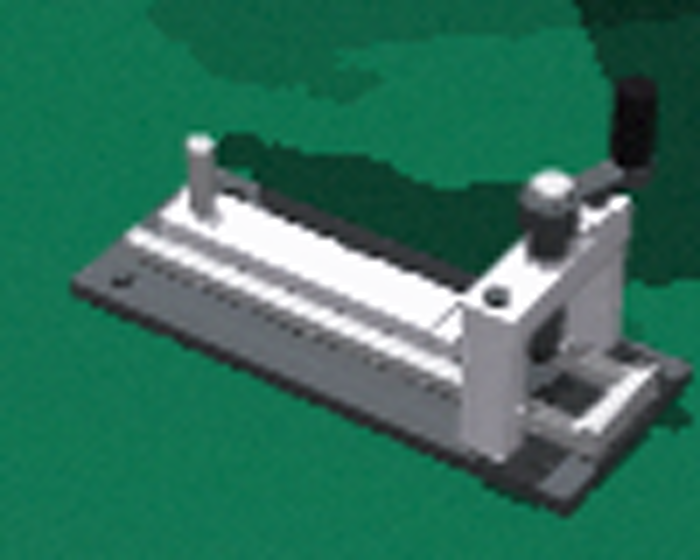

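The bar lies straight in its channel with its post at (200,143), about where it started. The crank stands at (632,125), and the foot at (545,335) hangs free. Handing in.

```bash
python3 -m handwheel '[[0,0,0,0,0,0,-0.3],[0,0,0,0,0,0,-0.3]]'|sed -n 1p; python3 -c "
from bench import *
print(job_done())"
```

```text
clock: 25.98
the job is handed in; nothing more can be done
None
```

The job is handed in at 26 s; no verdict came back. The bar was pushed to the end stop, the screw wound down about 7.7 mm for an estimated 1.6 mm of foot press (the bar dragged at about 5 N, against about 0.5 N free), then the bar drawn back to about 115 mm behind the screw's axis; the other things on the bench were not touched.

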